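# Free the seized blank cap of a valve

## Task

The blank cap on top of the valve has seized. Take it firmly by its hexagon, break it loose with a short hard twist anticlockwise (seen from above), then spin it on lightly until its lugs come up against their stops, never forcing it against stops or claws. Lift it straight off there and set it down gently in the steel tray, right way up, leaving the other things on the bench alone.

Things in the scene. Friction and masses are not known exactly. Their poses are not given: they have to be found in the camera images.
- cap_hex (a point): Loose aluminium cap, 0.35 kg: disc 82 mm across, 12 mm thick, two rim lugs, and on top the hexagon to grip, 42 mm across flats, 40 mm tall. Point: on the axis, half-way up the hexagon, 32 mm above the cap's underside. z up, x towards lug A. Flats face 0, 60, 120... degrees from x. It lies on the valve's top flange with 2 mm side play.
- cap_lug (a point): Tip of the cap's lug A, 50 mm from the axis along the cap's x, 4 mm above its underside; lug B is opposite. Each lug is 18 mm wide, 8 mm thick. Two brass spring plungers clamp the lugs: breaking loose takes about 0.8 N m (0.6 to 1.1) over the first 0.2 rad anticlockwise; after that the cap turns with under 0.2 N m.
- valve: Cast-iron valve, fixed to the bench, 110 mm tall to its top flange (132 mm across); bottom flange 154 mm across; side outlet with a 96 mm flange reaching 94 mm from the axis towards -x. Origin on the axis at the bench, z up.
- claws: Two steel claws on the top flange, over the lugs from 43 to 62 mm radius, tops 17.4 mm above the flange. Origin on the axis at the flange face, axes as the valve's. Lug A starts along x, clockwise blocked. Only in the last 0.18 rad before the end stops do the lugs clear the claws. The stops lie 1.5 to 2.5 rad anticlockwise, hidden: feel for them, ease back 0.1 rad, centre, lift. 30 N does harm.
- tray: Open steel tray, fixed, 190 x 190 mm outside, 35 mm high, walls 4 mm, floor 4 mm thick. Origin under its centre on the bench.
- wrench: Bystander: spanner 180 mm long lying on the bench along its x.
- hammer: Bystander: hammer 260 mm long lying on the bench along its x.
- gasket: Bystander: black rubber ring, 68 mm across, 8 mm thick, lying on the bench.
Things that resemble listed ones, but are neither listed nor needed, are in the scene too. Of the things like the part that bears cap_hex, leave any that is green; of the rest the larger one is meant.

How it is judged:
By the outcome, as a careful person would: the job done as asked, in the order asked, and still so for the second after the job is handed in, with the robot touching nothing.
It also fails if it takes over 72 s, if anything falls off the work surface, if the arm or the gripper's body presses on something with over 40 N, if the wrist force passes 120 N, or if a joint passes its speed limit or range.

## Robot

A 7-joint arm with a two-finger parallel gripper is mounted at the origin on the work surface. World frame = base frame: x ahead of the robot, y to its left, z up, the work surface at z = 0. Lengths are in m, angles in rad, forces in N, time in s.
With the tool pointing down it reaches from about 0.425 to 0.95 m from the base axis. Payload 4.7 kg.
Tool frame: the origin (TCP) lies at the very end of the fingers, on their centre line; the grasp point (between the pads) lies 19 mm behind it; y points along the fingers, z is the direction in which the jaws open and shut, and the axes are right-handed (so a half turn about y gives the same grasp; the last joint's range is limited). The gripper opens to 87 mm and grips with 3 to 60 N. Pads are 19 mm wide; open, the fingers measure 117 mm over their backs; the gripper's body (75 mm by 190 mm) begins 51 mm behind the grasp point.
Start: joints at [-1.368, 0.469, -0.049, 1.532, 0.024, 1.141, -0.082], TCP at [0.155, 0.657, 0.223] pointing down, gripper open.
Joint ranges: [-2.59, 2.59], [-0.33, 1.99], [-1.39, 1.29], [0.1, 2.45], [-1.04, 4.18], [0.21, 1.99], [-2.66, 2.66]. Speed limits (rad/s): [2.57, 2.57, 3.14, 3.14, 3.14, 3.14, 3.14].

## Interface

Orientations are given as a unit quaternion [x, y, z, w].
In Python, from plant import robot, imaging, ticket gives the robot as it stands.
- The arm moves only by the shell command python3 -m jog 'ROWS'. ROWS is a JSON object of lists of equal length, an entry for each row: "gripper": the opening, from -1 (shut) to 1 (fully open); "delta_pos": the shift along the tool's x, y, z in m, a list of three; "delta_rot": the turn, a rotation vector about the tool's x, y, z in rad, a list of three. In form: {"gripper": [gripper, ...], "delta_pos": [[dx, dy, dz], ...], "delta_rot": [[wx, wy, wz], ...]}. A call has 1 to 20 rows; each row is the pose to reach, as a shift and turn from the pose commanded when the call began, along the tool's axes at that moment; what a row does not reach only later rows make up. A row lasts 1/8 s, in which the tool goes at most 62.5 mm and 10.7 degrees, less where a joint would pass 70% of its speed; a pose out of reach is approached as far as the arm can. A call with a gripper value outside its range is refused whole. The fingers move at their own pace and stop on an object; the grip force is fixed at half the most. Time passes only in rows, so rows that repeat a pose let the fingers close. It gives the time, the measured TCP pose, the force and the opening at its end, in the units of the state.
- robot.observe(): the state, without advancing time (a new reading comes with each control period).
- imaging.snapshot(name): name is "side" or "top" or "wrist"; returns the picture (420x560x3 uint8, red, green, blue); there is no depth.
- imaging.camera_info(name): a dict with "fov_y" (degrees; the focal length in pixels is half the picture's height over the tangent of half this angle, whatever the lens; pixels are square), "cx", "cy" (the principal point, pixels), "world_from_camera" (4x4, takes a point from camera to world coordinates). Camera axes: x right, y up, looking along -z (the intrinsics and any distortion apply to the point x, -y, -z); pixel columns grow to the right and rows downward; lengths in m; the calibration is good to about 2 mm. A picture is of the moment at which its call begins: read the wrist's pose just before it. camera_info takes no time and is no camera call; for the wrist camera it gives the pose at the moment of the call.
- ticket.hand_in(): hands the job in, once; it reports no verdict.
The state is a dict: "t": time; "qpos": joint angles; "qvel": joint speeds; "effort": joint torques, N m; "ee_pos": TCP position; "tcp_rot": TCP orientation; "force": force on the tool from outside, world axes, zero at the start; "moment": the same for the moment, N m; "width": opening from 0.0 (shut) to 1.0 (fully open).
Only numpy, scipy, OpenCV 4.12 (cv2) and the standard library are available. Lean on these libraries where they do the work, as an engineer would, in place of code of your own. Each camera call takes 0.05 s, during which the arm holds its last target. There are 200 camera calls.

## Working session

There is one attempt and no reset: what is moved stays moved. The work goes in short steps, Python scripts to look and compute and a shell command to move; the robot and the scene stay as the last step left them, time stands still between calls to the robot, and variables do not carry over. Pictures are saved under pics/ and viewed, about 8 in all and at most 12, crops included, and the job is handed in when it is done.

```bash
mkdir -p pics; ls
python3 - <<'E'
from plant import robot, imaging
import cv2, numpy as np
np.set_printoptions(precision=4,suppress=True)
for n in ["top","side"]:
    cv2.imwrite(f"pics/{n}0.png",cv2.resize(imaging.snapshot(n)[:,:,::-1],(800,600)))
for n in ["top","side","wrist"]:
    print(n,imaging.camera_info(n))
print(robot.observe())
E
```

```text
pics
top {'fov_y': 47.96838165046363, 'cx': 283.5666055155312, 'cy': 216.64195350785488, 'world_from_camera': array([[ 0.0102,  0.9946, -0.1029,  0.4792],
       [-0.9991,  0.0145,  0.041 ,  0.097 ],
       [ 0.0423,  0.1024,  0.9938,  0.9912],
       [ 0.    ,  0.    ,  0.    ,  1.    ]])}
side {'fov_y': 44.50298688327172, 'cx': 278.0600976121345, 'cy': 208.81467208138997, 'world_from_camera': array([[ 0.9449,  0.1994, -0.2596,  0.2741],
       [-0.3266,  0.5213, -0.7884, -0.7585],
       [-0.0219,  0.8297,  0.5577,  0.7001],
       [ 0.    ,  0.    ,  0.    ,  1.    ]])}
wrist {'fov_y': 68.9488643737707, 'cx': 276.7510416489113, 'cy': 210.9986643728207, 'world_from_camera': array([[ 0.2303, -0.9388, -0.2561,  0.0841],
       [ 0.9731,  0.2215,  0.0631,  0.6734],
       [-0.0025, -0.2637,  0.9646,  0.3831],
       [ 0.    ,  0.    ,  0.    ,  1.    ]])}
{'t': 0.1, 'qpos': array([-1.3679,  0.4693, -0.0486,  1.5336,  0.0241,  1.141 , -0.0823]), 'qvel': array([ 0.0017, -0.0002,  0.0017, -0.0025, -0.    ,  0.0002, -0.    ]), 'effort': array([  0.0007, -50.9169,  -0.0814, -23.6829,  -0.0615,   0.0344,
         0.0001]), 'ee_pos': array([0.1549, 0.6564, 0.2216]), 'tcp_rot': array([ 0.703 , -0.0818,  0.0817, -0.7018]), 'force': array([-0.3806, -0.8061, -0.1354]), 'moment': array([-0.0387, -0.0093,  0.0179]), 'width': 0.999926955798802}
```

View pics/top0.png

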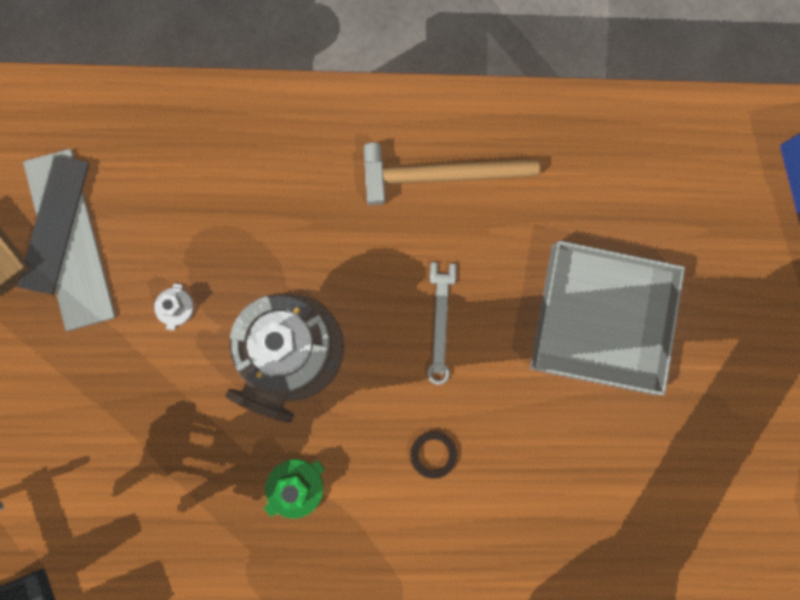

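View pics/side0.png

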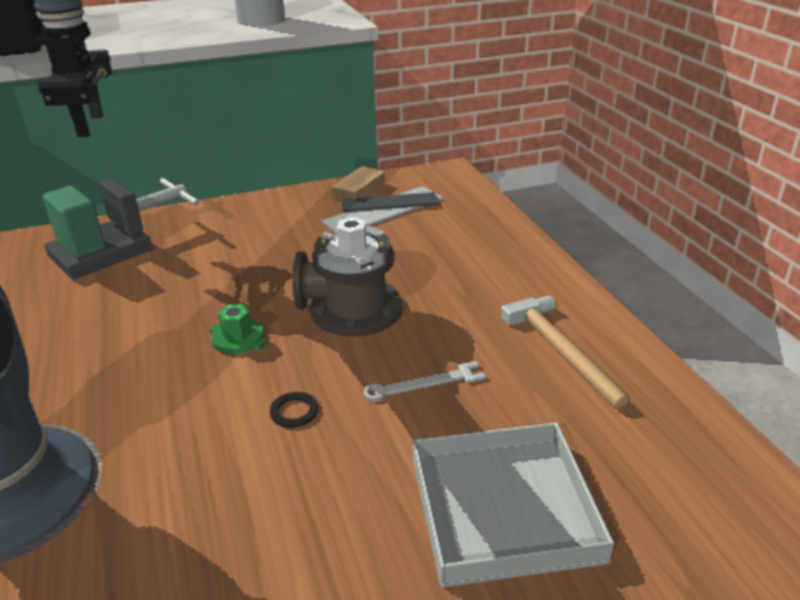

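```bash
cat > h.py <<'E'
from plant import robot, imaging
import cv2, numpy as np
from scipy.spatial.transform import Rotation as R
np.set_printoptions(precision=4,suppress=True)
def ray(info,u,v,z):
    "pixel (560x420 picture) to the world plane at height z"
    T=info["world_from_camera"]; f=210/np.tan(np.radians(info["fov_y"]/2))
    d=T[:3,:3]@np.array([(u-info["cx"])/f,-(v-info["cy"])/f,-1]); o=T[:3,3]
    return o+d*(z-o[2])/d[2]
def px(info,p):
    T=info["world_from_camera"]; f=210/np.tan(np.radians(info["fov_y"]/2))
    c=T[:3,:3].T@(np.array(p)-T[:3,3]); return np.array([info["cx"]-f*c[0]/c[2],info["cy"]+f*c[1]/c[2]])
def axes(s=None):
    s=s or robot.observe(); return R.from_quat(s["tcp_rot"]).as_matrix()
E
python3 - <<'E'
from h import *
t=imaging.camera_info("top"); s=imaging.camera_info("side"); k=.7
for n,(u,v),z in [("hex top",(273,341),.162),("disc",(278,343),.122),("outletflange",(260,404),.055),("green",(290,494),.052),("small",(170,306),.04)]+[("tray",p,.035) for p in [(557,243),(684,267),(664,393),(533,369)]]:
    print(n,ray(t,u*k,v*k,z))
print("side hex",ray(s,351*k,224*k,.162),"tray",[ray(s,a*k,b*k,.035)[:2] for a,b in [(414,442),(557,427),(610,545),(443,573)]])
print(axes())
c=cv2.imread("pics/top0.png")
im=imaging.snapshot("top")[:,:,::-1][190:300,140:260]
cv2.imwrite("pics/crop1.png",cv2.resize(im,(720,660),interpolation=cv2.INTER_CUBIC)[:600])
E
```

```text
hex top [0.524  0.2238 0.162 ]
disc [0.5237 0.2235 0.122 ]
outletflange [0.4436 0.2551 0.055 ]
green [0.3232 0.2115 0.052 ]
small [0.5778 0.387  0.04  ]
tray [ 0.6787 -0.1628  0.035 ]
tray [ 0.6466 -0.35    0.035 ]
tray [ 0.4634 -0.3148  0.035 ]
tray [ 0.4956 -0.1259  0.035 ]
side hex [0.525  0.2234 0.162 ] tray [array([ 0.4975, -0.1323]), array([ 0.6784, -0.1708]), array([ 0.6422, -0.3498]), array([ 0.4605, -0.3207])]
[[ 0.9733 -0.0003  0.2297]
 [-0.2297 -0.0017  0.9733]
 [ 0.0001 -1.     -0.0017]]
```

View pics/crop1.png

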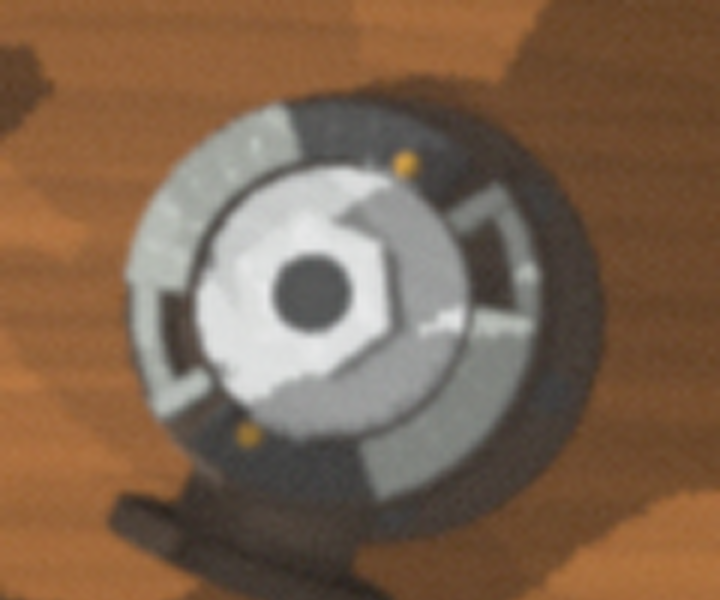

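Candidates (800x600 top image): the valve cap at (274,341), a small white cap at (174,306), and a green one at (294,492). The valve cap is the larger non-green one, and the crop shows it seated with flats at about -30° + 60k in world. The lugs sit under the plungers at crop (405,163) and (248,435). Next I'll move above it.

```bash
python3 -m jog '{"gripper":[1,1,1,1,1,1,1,1,1,1,1,1,1,1],"delta_pos":[[0.458,-0.078,-0.336],[0.458,-0.078,-0.336],[0.458,-0.078,-0.336],[0.458,-0.078,-0.336],[0.458,-0.078,-0.336],[0.458,-0.078,-0.336],[0.458,-0.078,-0.336],[0.458,-0.078,-0.336],[0.458,-0.078,-0.336],[0.458,-0.078,-0.336],[0.458,-0.078,-0.336],[0.458,-0.078,-0.336],[0.458,-0.078,-0.336],[0.458,-0.078,-0.336]],"delta_rot":[[0,1.86,0],[0,1.86,0],[0,1.86,0],[0,1.86,0],[0,1.86,0],[0,1.86,0],[0,1.86,0],[0,1.86,0],[0,1.86,0],[0,1.86,0],[0,1.86,0],[0,1.86,0],[0,1.86,0],[0,1.86,0]]}'
python3 - <<'E'
from h import *
s=robot.observe();print(s["t"],s["qpos"],s["ee_pos"],s["force"],s["moment"]);print(axes(s))
w=imaging.camera_info("wrist"); im=imaging.snapshot("wrist")[:,:,::-1]
np.save("w1.npy",w["world_from_camera"])
p=px(w,[.524,.224,.15]);print(p)
cv2.imwrite("pics/w1.png",cv2.resize(im,(800,600),interpolation=cv2.INTER_CUBIC))
E
```

```text
t: 1.9
ee_pos: [0.5231, 0.2256, 0.3004]
tcp_rot: [-0.355, 0.612, -0.611, 0.355]
force: [0.3, -1.1, -0.6]
width: 1.0
1.9 [-0.8894  0.2478  0.5061  1.7092 -0.1273  1.2175 -0.8706] [0.5231 0.2256 0.3004] [ 0.2906 -1.0958 -0.6091] [-0.0989  0.1002  0.044 ]
[[-0.4957 -0.0004  0.8685]
 [-0.8685  0.0002 -0.4957]
 [ 0.     -1.     -0.0004]]
[279.0475 199.0858]
```

View pics/w1.png

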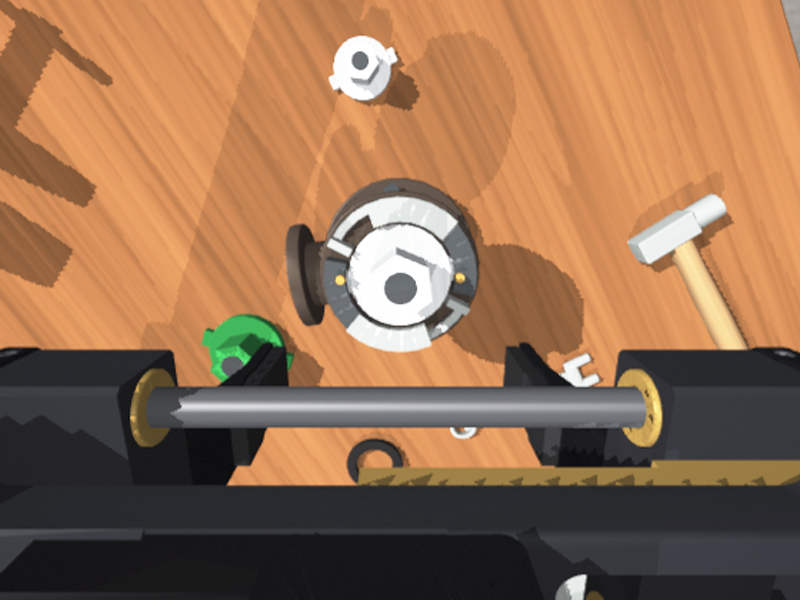

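The wrist view shows the hexagon hole at (400,288), close to the predicted position, with the outlet to the left, so lug A points right. I'll zoom in for the orientation.

Run:
```python
from h import *
im=imaging.snapshot("wrist")[:,:,::-1][118:253,200:350]
cv2.imwrite("pics/w2.png",cv2.resize(im,None,fx=4.4,fy=4.4,interpolation=cv2.INTER_CUBIC))
```

```text
(no output)
```

View pics/w2.png

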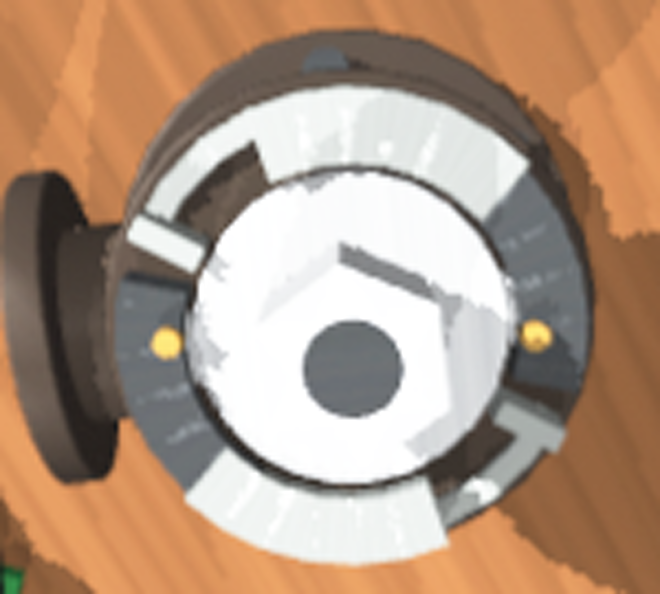

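Run:
```python
from h import *
w=imaging.camera_info("wrist")
g=lambda u,v,z: ray(w,200+(u+.5)/4.4-.5,118+(v+.5)/4.4-.5,z)
d=lambda a,b: np.degrees(np.arctan2(*(b-a)[[1,0]]))
print("hole",g(353,369,.162),g(353,369,.155))
a,b=g(450,410,.162),g(443,300,.162);print("edge normal",d(a,b)-90,np.hypot(*(b-a)[:2]), a,b)
p,q=g(166,343,.125),g(537,335,.125);print("plungers",d(p,q),(p+q)/2,np.hypot(*(p-q)[:2]))
p,q=g(185,325,.122),g(515,325,.122);print("disc",(p+q)/2,np.hypot(*(p-q)[:2]), g(350,170,.122),g(350,485,.122))
c=(p+q)/2
```

```text
hole [0.5251 0.2235 0.162 ] [0.5243 0.222  0.155 ]
edge normal -25.057641118566295 0.025875139876594455 [0.5397 0.2039 0.162 ] [0.5507 0.2273 0.162 ]
plungers -28.54142070720356 [0.5245 0.2227 0.125 ] 0.09498152763531967
disc [0.5257 0.2254 0.122 ] 0.08498109214887743 [0.5452 0.2597 0.122 ] [0.5042 0.1878 0.122 ]
```

```bash
python3 -m jog '{"gripper":[1,1,1,1,1,1,1],"delta_pos":[[0.001,0.05,0.0025],[0.001,0.09,0.0025],[0.001,0.12,0.0025],[0.001,0.14,0.0025],[0.001,0.155,0.0025],[0.001,0.169,0.0025],[0.001,0.169,0.0025]],"delta_rot":[[0,-0.04,0],[0,-0.04,0],[0,-0.04,0],[0,-0.04,0],[0,-0.04,0],[0,-0.04,0],[0,-0.04,0]]}'
python3 -m jog '{"gripper":[0.3,0,-0.3,-1,-1,-1,-1,-1],"delta_pos":[[0,0,0],[0,0,0],[0,0,0],[0,0,0],[0,0,0],[0,0,0],[0,0,0],[0,0,0]],"delta_rot":[[0,0,0],[0,0,0],[0,0,0],[0,0,0],[0,0,0],[0,0,0],[0,0,0],[0,0,0]]}'
python3 -c "
from h import *
s=robot.observe();print(s['force'],s['moment'],s['width']*87,s['ee_pos'],axes(s)[:,2])"
```

```text
t: 2.88
ee_pos: [0.5256, 0.2229, 0.1321]
tcp_rot: [-0.366, 0.605, -0.604, 0.367]
force: [-1.3, 0.5, 3.9]
width: 1.003
t: 3.88
ee_pos: [0.5252, 0.2225, 0.1313]
tcp_rot: [0.367, -0.605, 0.605, -0.367]
force: [2.2, -0.0, -3.1]
width: 0.5
[ 2.1854 -0.0394 -3.1127] [-0.144  -0.1055  0.4109] 43.457193896955815 [0.5252 0.2225 0.1313] [ 0.8868 -0.4622  0.    ]
```

```bash
python3 -m jog '{"gripper":[-1,-1,-1],"delta_pos":[[0,0,0],[0,0,0],[0,0,0]],"delta_rot":[[0,-0.15,0],[0,-0.32,0],[0,-0.32,0]]}'
cat > st.py <<'E'
from h import *
s=robot.observe();z=axes(s)[:,2];print("t",round(s['t'],2),'F',s['force'],'M',s['moment'],'w',round(s['width']*87,1),s['ee_pos'],'yaw',round(np.degrees(np.arctan2(z[1],z[0])),2),'q7',s['qpos'][6])
E
python3 st.py
```

```text
t: 4.25
ee_pos: [0.5248, 0.2221, 0.1311]
tcp_rot: [-0.458, 0.539, -0.539, 0.457]
force: [0.5, 0.1, -3.5]
width: 0.487
t 4.25 F [ 0.4566  0.1023 -3.5066] M [-0.2983  0.0558 -0.0128] w 42.3 [0.5248 0.2221 0.1311] yaw -9.38 q7 -0.45575764698668036
```

```bash
python3 -m jog '{"gripper":[-1,-1,-1,-1,-1],"delta_pos":[[0,0,0],[0,0,0],[0,0,0],[0,0,0],[0,0,0]],"delta_rot":[[0,-0.1,0],[0,-0.2,0],[0,-0.3,0],[0,-0.4,0],[0,-0.5,0]]}'; python3 st.py
python3 -m jog '{"gripper":[-1,-1,-1,-1,-1,-1],"delta_pos":[[0,0,0],[0,0,0],[0,0,0],[0,0,0],[0,0,0],[0,0,0]],"delta_rot":[[0,-0.1,0],[0,-0.2,0],[0,-0.3,0],[0,-0.4,0],[0,-0.5,0],[0,-0.5,0]]}'; python3 st.py
```

```text
t: 4.88
ee_pos: [0.5248, 0.2228, 0.1311]
tcp_rot: [0.578, -0.409, 0.408, -0.577]
force: [0.1, -0.6, -3.4]
width: 0.494
t 4.88 F [ 0.0973 -0.6408 -3.3625] M [-0.0512  0.0333  0.0352] w 43.0 [0.5248 0.2228 0.1311] yaw 19.46 q7 -0.013244532983824948
t: 5.62
ee_pos: [0.525, 0.2225, 0.1312]
tcp_rot: [0.66, -0.254, 0.254, -0.66]
force: [0.4, -0.1, -4.4]
width: 0.483
t 5.62 F [ 0.379  -0.1419 -4.4463] M [-0.0701 -0.1068  0.0043] w 42.0 [0.525  0.2225 0.1312] yaw 47.89 q7 0.4276257319355772
```

```bash
cat >> st.py <<'E'
import sys
sys.exit(abs(s['moment'][2])>.2)
E
J="python3 -m jog"; f(){ grep -q x <<<x; }
python3 -m jog '{"gripper":[-1,-1,-1],"delta_pos":[[0,0,0],[0,0,0],[0,0,0]],"delta_rot":[[0,-0.05,0],[0,-0.1,0],[0,-0.1,0]]}' >/dev/null; python3 st.py &&
python3 -m jog '{"gripper":[-1,-1,-1],"delta_pos":[[0,0,0],[0,0,0],[0,0,0]],"delta_rot":[[0,-0.03,0],[0,-0.05,0],[0,-0.05,0]]}' >/dev/null && python3 st.py &&
python3 -m jog '{"gripper":[-1,-1,-1],"delta_pos":[[0,0,0],[0,0,0],[0,0,0]],"delta_rot":[[0,-0.03,0],[0,-0.05,0],[0,-0.05,0]]}' >/dev/null && python3 st.py &&
python3 -m jog '{"gripper":[-1,-1,-1],"delta_pos":[[0,0,0],[0,0,0],[0,0,0]],"delta_rot":[[0,-0.03,0],[0,-0.05,0],[0,-0.05,0]]}' >/dev/null && python3 st.py &&
python3 -m jog '{"gripper":[-1,-1,-1],"delta_pos":[[0,0,0],[0,0,0],[0,0,0]],"delta_rot":[[0,-0.03,0],[0,-0.05,0],[0,-0.05,0]]}' >/dev/null && python3 st.py &&
python3 -m jog '{"gripper":[-1,-1,-1],"delta_pos":[[0,0,0],[0,0,0],[0,0,0]],"delta_rot":[[0,-0.03,0],[0,-0.05,0],[0,-0.05,0]]}' >/dev/null && python3 st.py
```

```text
t 6.0 F [ 0.0259 -0.6638 -4.7941] M [-0.0661 -0.1261 -0.035 ] w 42.2 [0.5251 0.2226 0.1313] yaw 53.63 q7 0.516900486959799False
```

```bash
sed -i 's/sys.exit(.*/sys.exit(int(abs(s["moment"][2])>.2))/' st.py
python3 -m jog '{"gripper":[-1,-1,-1],"delta_pos":[[0,0,0],[0,0,0],[0,0,0]],"delta_rot":[[0,-0.03,0],[0,-0.05,0],[0,-0.05,0]]}' >/dev/null && python3 st.py &&
python3 -m jog '{"gripper":[-1,-1,-1],"delta_pos":[[0,0,0],[0,0,0],[0,0,0]],"delta_rot":[[0,-0.03,0],[0,-0.05,0],[0,-0.05,0]]}' >/dev/null && python3 st.py &&
python3 -m jog '{"gripper":[-1,-1,-1],"delta_pos":[[0,0,0],[0,0,0],[0,0,0]],"delta_rot":[[0,-0.03,0],[0,-0.05,0],[0,-0.05,0]]}' >/dev/null && python3 st.py &&
python3 -m jog '{"gripper":[-1,-1,-1],"delta_pos":[[0,0,0],[0,0,0],[0,0,0]],"delta_rot":[[0,-0.03,0],[0,-0.05,0],[0,-0.05,0]]}' >/dev/null && python3 st.py &&
python3 -m jog '{"gripper":[-1,-1,-1],"delta_pos":[[0,0,0],[0,0,0],[0,0,0]],"delta_rot":[[0,-0.03,0],[0,-0.05,0],[0,-0.05,0]]}' >/dev/null && python3 st.py &&
python3 -m jog '{"gripper":[-1,-1,-1],"delta_pos":[[0,0,0],[0,0,0],[0,0,0]],"delta_rot":[[0,-0.03,0],[0,-0.05,0],[0,-0.05,0]]}' >/dev/null && python3 st.py
```

```text
t 6.38 F [ 1.4817  0.2903 -4.3706] M [ 0.0361 -0.0925 -0.0534] w 42.2 [0.5252 0.2226 0.1315] yaw 56.65 q7 0.5639129310568108
t 6.75 F [-0.0735 -1.2914 -3.3873] M [-0.0172 -0.0547 -0.0256] w 42.3 [0.5252 0.2226 0.1315] yaw 59.54 q7 0.6089907183352323
t 7.12 F [ 0.1423  0.0132 -3.3707] M [ 0.0288 -0.0967  0.0289] w 42.9 [0.5253 0.2226 0.1315] yaw 62.4 q7 0.6536088190366439
t 7.5 F [ 0.893  -0.2151 -4.7737] M [ 0.0415 -0.1121 -0.0406] w 42.3 [0.5253 0.2226 0.1315] yaw 65.27 q7 0.6982655301029518
t 7.88 F [ 1.0918  0.4629 -3.549 ] M [ 0.0418 -0.1725 -0.0205] w 42.5 [0.5254 0.2226 0.1316] yaw 68.14 q7 0.7429569739755526
t 8.25 F [-0.1694  1.0848 -3.2915] M [ 0.1293 -0.205  -0.0067] w 42.2 [0.5254 0.2227 0.1316] yaw 71.01 q7 0.7876125345770347
```

Run:
```python
from h import *
cv2.imwrite("pics/t2.png",cv2.resize(np.hstack([imaging.snapshot("top")[180:300,130:270,::-1],imaging.snapshot("side")[120:240,190:330,::-1]]),None,fx=2.8,fy=2.8,interpolation=cv2.INTER_CUBIC))
cv2.imwrite("pics/w3.png",cv2.resize(imaging.snapshot("wrist")[:,:,::-1],(800,600)))
```

```text
(no output)
```

View pics/w3.png

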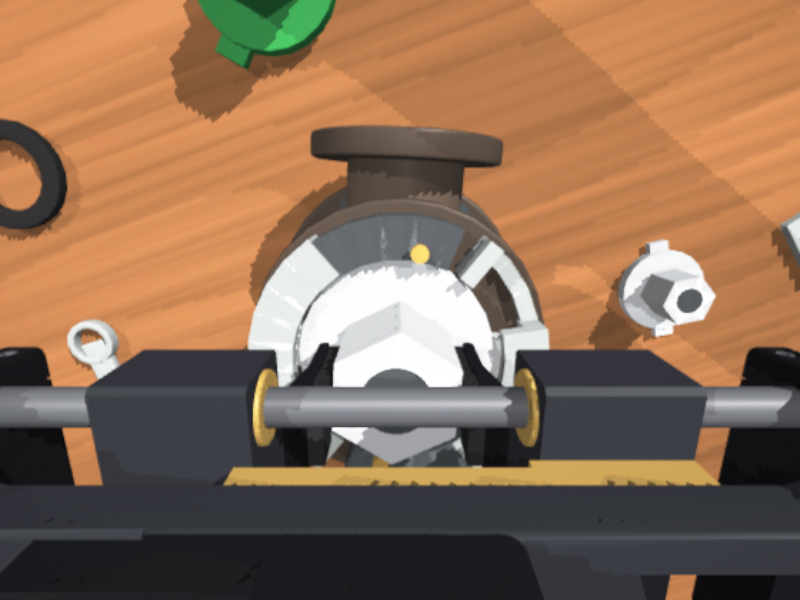

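The wrist view shows the jaws flat on two opposite flats, with nothing in the claw window near (495,300) yet. I'll keep feeling for the stop.

```bash
python3 -m jog '{"gripper":[-1,-1,-1],"delta_pos":[[0,0,0],[0,0,0],[0,0,0]],"delta_rot":[[0,-0.03,0],[0,-0.05,0],[0,-0.05,0]]}' >/dev/null && python3 st.py &&
python3 -m jog '{"gripper":[-1,-1,-1],"delta_pos":[[0,0,0],[0,0,0],[0,0,0]],"delta_rot":[[0,-0.03,0],[0,-0.05,0],[0,-0.05,0]]}' >/dev/null && python3 st.py &&
python3 -m jog '{"gripper":[-1,-1,-1],"delta_pos":[[0,0,0],[0,0,0],[0,0,0]],"delta_rot":[[0,-0.03,0],[0,-0.05,0],[0,-0.05,0]]}' >/dev/null && python3 st.py &&
python3 -m jog '{"gripper":[-1,-1,-1],"delta_pos":[[0,0,0],[0,0,0],[0,0,0]],"delta_rot":[[0,-0.03,0],[0,-0.05,0],[0,-0.05,0]]}' >/dev/null && python3 st.py &&
python3 -m jog '{"gripper":[-1,-1,-1],"delta_pos":[[0,0,0],[0,0,0],[0,0,0]],"delta_rot":[[0,-0.03,0],[0,-0.05,0],[0,-0.05,0]]}' >/dev/null && python3 st.py &&
python3 -m jog '{"gripper":[-1,-1,-1],"delta_pos":[[0,0,0],[0,0,0],[0,0,0]],"delta_rot":[[0,-0.03,0],[0,-0.05,0],[0,-0.05,0]]}' >/dev/null && python3 st.py &&
python3 -m jog '{"gripper":[-1,-1,-1],"delta_pos":[[0,0,0],[0,0,0],[0,0,0]],"delta_rot":[[0,-0.03,0],[0,-0.05,0],[0,-0.05,0]]}' >/dev/null && python3 st.py &&
python3 -m jog '{"gripper":[-1,-1,-1],"delta_pos":[[0,0,0],[0,0,0],[0,0,0]],"delta_rot":[[0,-0.03,0],[0,-0.05,0],[0,-0.05,0]]}' >/dev/null && python3 st.py
```

```text
t 8.78 F [ 1.5187  0.9603 -3.6676] M [ 0.2433 -0.2695 -0.0294] w 42.4 [0.5254 0.2227 0.1316] yaw 73.87 q7 0.8322831103411162
t 9.15 F [ 1.1487  0.5999 -4.5187] M [ 0.3079 -0.3655 -0.0378] w 42.3 [0.5254 0.2227 0.1316] yaw 76.73 q7 0.8769699276576874
t 9.53 F [ 1.9213  2.3671 -4.0101] M [ 0.4476 -0.4037 -0.0279] w 42.7 [0.5254 0.2228 0.1316] yaw 79.6 q7 0.9216650153768736
t 9.9 F [ 2.3843  2.565  -4.1413] M [ 0.5667 -0.5198 -0.0686] w 42.3 [0.5254 0.2227 0.1316] yaw 82.46 q7 0.9663918963487326
t 10.28 F [ 2.6199  2.4986 -3.7211] M [ 0.5981 -0.5961 -0.0746] w 42.3 [0.5254 0.2227 0.1316] yaw 85.33 q7 1.01109136625901
t 10.65 F [ 2.3485  2.4594 -4.0665] M [ 0.7133 -0.6258 -0.0706] w 42.3 [0.5254 0.2227 0.1316] yaw 88.19 q7 1.0558296264396139
t 11.03 F [ 2.227   4.1679 -4.3291] M [ 0.7582 -0.7449 -0.0802] w 42.7 [0.5254 0.2227 0.1316] yaw 91.06 q7 1.1005767097165546
t 11.4 F [ 2.6964  3.5458 -3.7655] M [ 0.8894 -0.8436 -0.084 ] w 42.7 [0.5254 0.2227 0.1316] yaw 93.92 q7 1.1453419108596075
```

```bash
python3 -m jog '{"gripper":[-1,-1,-1],"delta_pos":[[0.0006,0,0.0008],[0.0006,0,0.0008],[0.0006,0,0.0008]],"delta_rot":[[0,0,0],[0,0,0],[0,0,0]]}' >/dev/null && python3 st.py &&
python3 -m jog '{"gripper":[-1,-1,-1],"delta_pos":[[0,0,0],[0,0,0],[0,0,0]],"delta_rot":[[0,-0.03,0],[0,-0.04,0],[0,-0.04,0]]}' >/dev/null && python3 st.py
```

```text
t 11.78 F [ 3.5412  1.1335 -3.4292] M [ 0.4157 -0.531  -0.0763] w 42.3 [0.5256 0.2228 0.1313] yaw 93.9 q7 1.1442975991207933
t 12.15 F [ 1.5183  1.5019 -4.6   ] M [ 0.457  -0.311  -0.0591] w 42.4 [0.5255 0.2233 0.1313] yaw 96.21 q7 1.1800715438324791
```

```bash
python3 -m jog '{"gripper":[-1,-1,-1],"delta_pos":[[0.0004,0,0.0004],[0.0004,0,0.0004],[0.0004,0,0.0004]],"delta_rot":[[0,-0.03,0],[0,-0.04,0],[0,-0.04,0]]}' >/dev/null && python3 st.py &&
python3 -m jog '{"gripper":[-1,-1,-1],"delta_pos":[[0,0,0],[0,0,0],[0,0,0]],"delta_rot":[[0,-0.03,0],[0,-0.04,0],[0,-0.04,0]]}' >/dev/null && python3 st.py &&
python3 -m jog '{"gripper":[-1,-1,-1],"delta_pos":[[0,0,0],[0,0,0],[0,0,0]],"delta_rot":[[0,-0.03,0],[0,-0.04,0],[0,-0.04,0]]}' >/dev/null && python3 st.py &&
python3 -m jog '{"gripper":[-1,-1,-1],"delta_pos":[[0,0,0],[0,0,0],[0,0,0]],"delta_rot":[[0,-0.03,0],[0,-0.04,0],[0,-0.04,0]]}' >/dev/null && python3 st.py &&
python3 -m jog '{"gripper":[-1,-1,-1],"delta_pos":[[0,0,0],[0,0,0],[0,0,0]],"delta_rot":[[0,-0.03,0],[0,-0.04,0],[0,-0.04,0]]}' >/dev/null && python3 st.py
```

```text
t 12.53 F [ 0.188  -0.1076 -4.2976] M [ 0.0658 -0.0524 -0.0332] w 43.0 [0.5257 0.2234 0.1312] yaw 98.49 q7 1.2155117639637274
t 12.9 F [ 0.654   0.0798 -3.4443] M [ 0.0558  0.0303 -0.0035] w 42.0 [0.5261 0.2238 0.1315] yaw 100.79 q7 1.2512250874460247
t 13.28 F [ 0.3155  0.2619 -2.5493] M [ 0.1118  0.0309 -0.0162] w 42.5 [0.5262 0.2239 0.1315] yaw 103.08 q7 1.2869768056426254
t 13.65 F [ 0.9671  0.2413 -4.0969] M [-0.0053 -0.0175 -0.0478] w 42.1 [0.5262 0.2239 0.1315] yaw 105.37 q7 1.3227848437148455
t 14.03 F [ 0.7259 -0.0025 -3.2769] M [0.0722 0.0215 0.0082] w 42.3 [0.5262 0.224  0.1316] yaw 107.67 q7 1.3585722369508069
```

```bash
python3 -m jog '{"gripper":[-1,-1,-1],"delta_pos":[[0,0,0],[0,0,0],[0,0,0]],"delta_rot":[[0,-0.03,0],[0,-0.04,0],[0,-0.04,0]]}' >/dev/null && python3 st.py &&
python3 -m jog '{"gripper":[-1,-1,-1],"delta_pos":[[0,0,0],[0,0,0],[0,0,0]],"delta_rot":[[0,-0.03,0],[0,-0.04,0],[0,-0.04,0]]}' >/dev/null && python3 st.py &&
python3 -m jog '{"gripper":[-1,-1,-1],"delta_pos":[[0,0,0],[0,0,0],[0,0,0]],"delta_rot":[[0,-0.03,0],[0,-0.04,0],[0,-0.04,0]]}' >/dev/null && python3 st.py &&
python3 -m jog '{"gripper":[-1,-1,-1],"delta_pos":[[0,0,0],[0,0,0],[0,0,0]],"delta_rot":[[0,-0.03,0],[0,-0.04,0],[0,-0.04,0]]}' >/dev/null && python3 st.py &&
python3 -m jog '{"gripper":[-1,-1,-1],"delta_pos":[[0,0,0],[0,0,0],[0,0,0]],"delta_rot":[[0,-0.03,0],[0,-0.04,0],[0,-0.04,0]]}' >/dev/null && python3 st.py
```

```text
t 14.4 F [ 1.7675  0.8864 -4.7172] M [ 0.2136 -0.3745 -0.1184] w 42.6 [0.5266 0.2242 0.1316] yaw 109.94 q7 1.3942480803158885
t 14.78 F [ 4.1733  3.499  -7.2344] M [ 0.6746 -1.0939 -0.9271] w 42.3 [0.527  0.2245 0.1317] yaw 112.14 q7 1.428998203639052
```

View pics/t2.png

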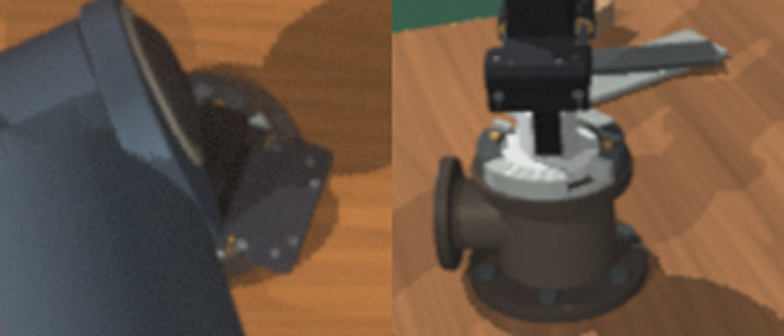

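Stop felt at a yaw of about 110° (Mz -0.93 N m, roughly 10–18 N at a lug). Easing back 0.1 rad from there.

```bash
python3 -m jog '{"gripper":[-1,-1,-1,-1],"delta_pos":[[0,0,0],[0,0,0],[0,0,0],[0,0,0]],"delta_rot":[[0,0.06,0],[0,0.135,0],[0,0.135,0],[0,0.135,0]]}' >/dev/null; python3 st.py
python3 - <<'E'
from h import *
cv2.imwrite("pics/w4.png",cv2.resize(imaging.snapshot("wrist")[120:330,140:420,::-1],None,fx=2.8,fy=2.8,interpolation=cv2.INTER_CUBIC))
E
```

```text
t 15.28 F [ 0.5983  0.7791 -4.1628] M [ 0.0079 -0.0774 -0.0236] w 42.3 [0.5256 0.2235 0.1314] yaw 104.61 q7 1.310729975040241
```

View pics/w4.png

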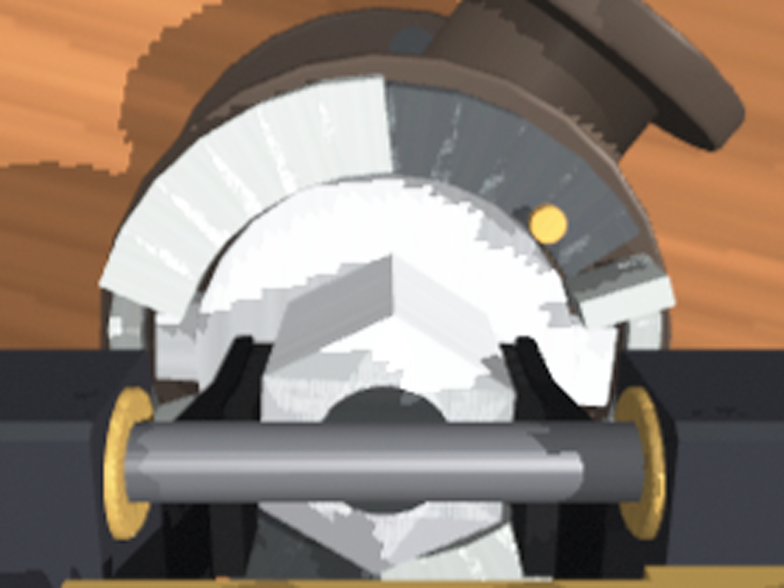

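Lug A shows in its window at crop (175,340) and lug B at (600,360), both clear of the claw ends, and side forces are about 1 N. Lifting gently with checks.

```bash
python3 -m jog '{"gripper":[-1,-1,-1,-1],"delta_pos":[[0,-0.002,0],[0,-0.004,0],[0,-0.006,0],[0,-0.006,0]],"delta_rot":[[0,0,0],[0,0,0],[0,0,0],[0,0,0]]}' >/dev/null; python3 st.py
```

```text
t 15.82 F [-0.2723  0.0761 -2.7673] M [ 0.0435 -0.0583  0.0091] w 42.5 [0.5262 0.224  0.1378] yaw 104.51 q7 1.310213583268298
```

```bash
python3 -m jog '{"gripper":[-1,-1,-1,-1,-1],"delta_pos":[[0,-0.005,0],[0,-0.01,0],[0,-0.015,0],[0,-0.02,0],[0,-0.02,0]],"delta_rot":[[0,0,0],[0,0,0],[0,0,0],[0,0,0],[0,0,0]]}' >/dev/null; python3 st.py
python3 -m jog '{"gripper":[-1,-1,-1,-1,-1],"delta_pos":[[0,-0.02,0],[0,-0.05,0],[0,-0.09,0],[0,-0.09,0],[0,-0.09,0]],"delta_rot":[[0,0,0],[0,0,0],[0,0,0],[0,0,0],[0,0,0]]}' >/dev/null; python3 st.py
python3 - <<'E'
from h import *
cv2.imwrite("pics/s5.png",imaging.snapshot("side")[:,:,::-1])
print(axes())
E
```

```text
t 16.45 F [-1.0948  0.0909 -3.7215] M [ 0.0883 -0.0038  0.0498] w 42.4 [0.5264 0.224  0.1581] yaw 104.5 q7 1.312981981801322
t 17.07 F [-1.1085 -0.8727 -4.6399] M [0.0245 0.0718 0.0158] w 42.6 [0.5253 0.2235 0.2462] yaw 104.51 q7 1.3233587289128976
[[ 0.9681 -0.0032 -0.2505]
 [ 0.2505 -0.0015  0.9681]
 [-0.0035 -1.     -0.0006]]
```

View pics/s5.png

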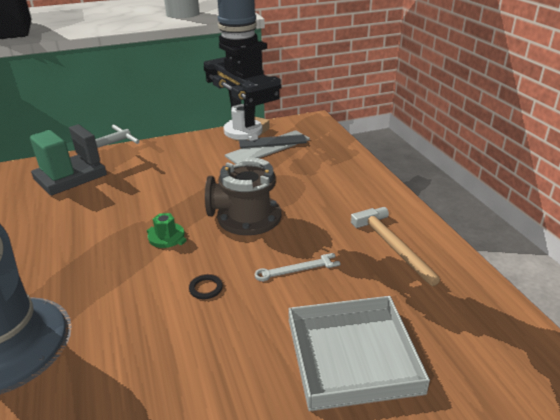

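The cap hangs upright in the gripper at (240,128) and the valve is clear. Next, over the tray.

```bash
python3 -m jog '{"gripper":[-1,-1,-1,-1,-1,-1,-1,-1,-1,-1,-1,-1,-1,-1],"delta_pos":[[-0.003,0,-0.02],[-0.01,0,-0.06],[-0.017,0,-0.105],[-0.024,0,-0.15],[-0.031,0,-0.195],[-0.038,0,-0.24],[-0.045,0,-0.285],[-0.052,0,-0.33],[-0.059,0,-0.375],[-0.066,0,-0.42],[-0.07,0,-0.445],[-0.073,0,-0.461],[-0.073,0,-0.461],[-0.073,0,-0.461]],"delta_rot":[[0,0.05,0],[0,0.1,0],[0,0.2,0],[0,0.3,0],[0,0.4,0],[0,0.5,0],[0,0.6,0],[0,0.7,0],[0,0.75,0],[0,0.8,0],[0,0.8,0],[0,0.8,0],[0,0.8,0],[0,0.8,0]]}'; python3 st.py
python3 -m jog '{"gripper":[-1,-1,-1,-1,-1,-1,-1],"delta_pos":[[0,0.03,0],[0,0.07,0],[0,0.11,0],[0,0.15,0],[0,0.18,0],[0,0.2,0],[0,0.2,0]],"delta_rot":[[0,0,0],[0,0,0],[0,0,0],[0,0,0],[0,0,0],[0,0,0],[0,0,0]]}'; python3 st.py
python3 - <<'E'
from h import *
cv2.imwrite("pics/s6.png",cv2.resize(imaging.snapshot("side")[190:420,230:500,::-1],None,fx=2.6,fy=2.6,interpolation=cv2.INTER_CUBIC))
print(axes()[:,1])
E
```

```text
t: 18.88
ee_pos: [0.571, -0.2391, 0.2472]
tcp_rot: [-0.681, 0.191, -0.19, 0.681]
force: [0.6, 0.9, -3.9]
width: 0.484
t 18.88 F [ 0.6266  0.9355 -3.937 ] M [0.0705 0.0373 0.0021] w 42.1 [ 0.571  -0.2391  0.2472] yaw 58.76 q7 1.4490573671823204
t: 19.75
ee_pos: [0.5704, -0.2393, 0.0463]
tcp_rot: [-0.681, 0.191, -0.189, 0.681]
force: [-0.9, -0.3, -3.9]
width: 0.487
t 19.75 F [-0.9145 -0.2809 -3.9466] M [-0.0166  0.0378 -0.026 ] w 42.4 [ 0.5704 -0.2393  0.0463] yaw 58.74 q7 1.5084685743864061
[ 0.0001  0.0003 -1.    ]
```

View pics/s6.png

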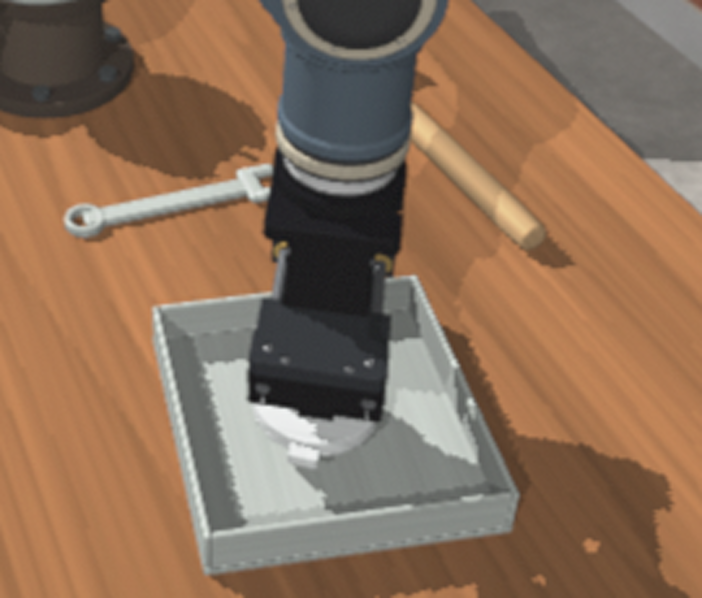

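The cap is centred inside the tray at about (315,430), lug at (303,455), level. Lowering gently.

```bash
python3 -m jog '{"gripper":[-1,-1,-1,-1,-1,-1],"delta_pos":[[0,0.005,0],[0,0.01,0],[0,0.014,0],[0,0.017,0],[0,0.019,0],[0,0.019,0]],"delta_rot":[[0,0,0],[0,0,0],[0,0,0],[0,0,0],[0,0,0],[0,0,0]]}'>/dev/null; python3 st.py
python3 -m jog '{"gripper":[-1,-1,-1],"delta_pos":[[0,0.0005,0],[0,0.001,0],[0,0.001,0]],"delta_rot":[[0,0,0],[0,0,0],[0,0,0]]}'>/dev/null; python3 st.py
python3 -m jog '{"gripper":[-1,-1,-1],"delta_pos":[[0,0.0005,0],[0,0.001,0],[0,0.001,0]],"delta_rot":[[0,0,0],[0,0,0],[0,0,0]]}'>/dev/null; python3 st.py
```

```text
t 20.55 F [-0.1295  0.2035 -3.3908] M [-0.0508 -0.0026 -0.0083] w 42.6 [ 0.5709 -0.2406  0.0283] yaw 58.67 q7 1.515054286159134
t 20.93 F [-0.4603  0.0119 -4.1089] M [-0.1067  0.0136 -0.0315] w 42.0 [ 0.571  -0.2406  0.0275] yaw 58.67 q7 1.5153927663862818
t 21.3 F [ 0.3983  0.7117 -3.6029] M [-0.0399 -0.0702  0.0265] w 42.4 [ 0.5709 -0.2407  0.0264] yaw 58.67 q7 1.5157048700230977
```

```bash
cat > fz.py <<'E'
import sys; from plant import robot
sys.exit(int(robot.observe()['force'][2]>-2))
E
python3 -m jog '{"gripper":[-1,-1,-1],"delta_pos":[[0,0.0005,0],[0,0.001,0],[0,0.001,0]],"delta_rot":[[0,0,0],[0,0,0],[0,0,0]]}'>/dev/null; python3 st.py; python3 fz.py &&
python3 -m jog '{"gripper":[-1,-1,-1],"delta_pos":[[0,0.0005,0],[0,0.001,0],[0,0.001,0]],"delta_rot":[[0,0,0],[0,0,0],[0,0,0]]}'>/dev/null && python3 st.py; python3 fz.py &&
python3 -m jog '{"gripper":[-1,-1,-1],"delta_pos":[[0,0.0005,0],[0,0.001,0],[0,0.001,0]],"delta_rot":[[0,0,0],[0,0,0],[0,0,0]]}'>/dev/null && python3 st.py; python3 fz.py &&
python3 -m jog '{"gripper":[-1,-1,-1],"delta_pos":[[0,0.0005,0],[0,0.001,0],[0,0.001,0]],"delta_rot":[[0,0,0],[0,0,0],[0,0,0]]}'>/dev/null && python3 st.py
```

```text
t 21.68 F [ 1.4186 -0.8097 -4.663 ] M [-0.0637  0.0069  0.0339] w 42.4 [ 0.5709 -0.2407  0.0254] yaw 58.67 q7 1.5160278533114058
t 22.05 F [-2.2023  0.4299  3.2995] M [ 0.0939  0.4639 -0.0079] w 42.7 [ 0.5711 -0.2407  0.0251] yaw 58.67 q7 1.5163523676488204
```

Touched down (Fz swung by about +7 N). I'll release and rise.

```bash
python3 -m jog '{"gripper":[-0.1,0,0.1,0.2,0.3,0.5,0.5],"delta_pos":[[0,0,0],[0,0,0],[0,0,0],[0,0,0],[0,0,0],[0,0,0],[0,0,0]],"delta_rot":[[0,0,0],[0,0,0],[0,0,0],[0,0,0],[0,0,0],[0,0,0],[0,0,0]]}'; python3 st.py
python3 -m jog '{"gripper":[0.5,0.5,0.5,0.5,0.5,0.5,0.5,0.5],"delta_pos":[[0,-0.01,0],[0,-0.03,0],[0,-0.06,0],[0,-0.1,0],[0,-0.15,0],[0,-0.2,0],[0,-0.2,0],[0,-0.2,0]],"delta_rot":[[0,0,0],[0,0,0],[0,0,0],[0,0,0],[0,0,0],[0,0,0],[0,0,0],[0,0,0]]}'; python3 st.py
python3 - <<'E'
from h import *
cv2.imwrite("pics/s7.png",imaging.snapshot("side")[:,:,::-1])
E
```

```text
t: 22.92
ee_pos: [0.571, -0.2407, 0.0245]
tcp_rot: [-0.681, 0.191, -0.191, 0.681]
force: [0.8, -0.2, 0.3]
width: 0.731
t 22.93 F [ 0.7534 -0.1617  0.2986] M [-0.0339 -0.0042  0.03  ] w 63.6 [ 0.571  -0.2407  0.0245] yaw 58.67 q7 1.516354971607494
t: 23.92
ee_pos: [0.5707, -0.2405, 0.2253]
tcp_rot: [-0.681, 0.191, -0.191, 0.681]
force: [0.4, 0.4, -1.2]
width: 0.75
t 23.93 F [ 0.3752  0.4356 -1.173 ] M [-0.0448 -0.0044  0.0319] w 65.3 [ 0.5707 -0.2405  0.2253] yaw 58.67 q7 1.4562561754145524
```

View pics/s7.png

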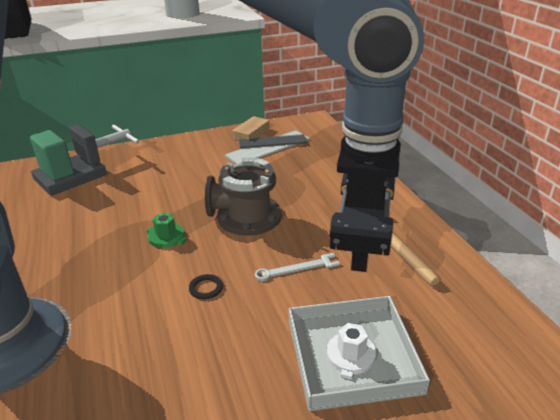

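The cap stands upright in the tray at (352,345), the gripper is clear, and the bystanders haven't moved.

```bash
python3 -c "
from plant import ticket; print(ticket.hand_in())"
```

```text
the job is handed in; nothing more can be done
None
```

The cap is off the valve and standing upright near the centre of the steel tray. I handed the job in at about 24 s of the 72 s allowed.

- **Breaking loose:** I gripped the hexagon and broke it loose with a quick 0.3 rad anticlockwise twist. The jaws stayed flat on the hexagon throughout.
- **Finding the stop:** I spun the cap on lightly until the stop came up, about 2.4 rad from the start. The torque there reached 0.93 N m, roughly 10–18 N at the lugs and under the 30 N limit.
- **Lift and set-down:** I eased back 0.1 rad; both lugs showed clear of the claws. The cap came straight off with no added resistance, and it touched down in the tray with about 3 N net on the tool.

**Checks that were not clean:**
- The first grip was about 5° out of line with the flats (opening 43.5 mm against 42 mm); it corrected itself during the twist.
- Late in the spin, side force built to about 4.5 N because the grip was slightly off-centre. Shifting the tool about 1.5 mm brought it back to about zero.
- The downward force read about 3.5 N, the cap's weight, from soon after gripping, so the cap was probably already carried by the gripper while turning.

The final picture shows the gripper clear and the spanner, hammer, gasket and green cap where they were. The small white cap was not in that view.

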